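Lock the panel-assembly turntable with its bolt

TASK

Turn the assembly turntable (it has a red handle post) until the slot in the rim of its index disc lines up with the steel lock bolt, then push the bolt by its black knob all the way home into the slot, so that the turntable is locked. Do it by pushing gently with the fingertips: grip and lift nothing, keep off the circuit panel on the turntable, leave the mouse, the screwdriver, the charger and the orange module where they lie, and finish clear of everything.

Things in the scene. Friction and masses are not known exactly. Their poses are not given: they have to be found in the camera images.
- turntable: Fixed base of the assembly turntable: dark grey plate 240 x 240 x 12 mm with an 80 mm wide tongue out to y = +210 mm. Origin: on the turntable's axis, at desk height; z up; its +y points from the axis to the lock bolt, which lies on that line. It may stand turned about z. Over the bolt is a dark strap with a yellow line: y = 116 to 143 mm, 50 mm wide, top at 45 mm.
- index_disc (a joint): Angle (rad) of the index disc, bare aluminium, 220 mm across, 12 mm thick, top face 38 mm above the desk. 0: its slot points at the bolt (base +y). Positive: turned counter-clockwise seen from above. Starts between 0.7 and 2.2; free from -2.9 to 2.9. Drag holds it wherever it is left (2 to 3 N at the handle post moves it); it does not coast.
- slot_mid (a point): Middle of the disc's one slot, on the disc's top face, 94 mm from the axis. The slot is radial, open at the rim, 18 mm wide, runs from 74 mm radius to the rim and flares to 30 mm at its mouth. A yellow line is painted on the disc on the slot's line, just inside it.
- handle_mid (a point): Centre, half-way up, of the red handle post fixed on the disc: upright, 18 mm in diameter, 42 mm tall (38 to 80 mm above the desk), 98 mm from the turntable's axis, 90 degrees counter-clockwise from the slot seen from above; with the slot in line it stands on the base's -x side.
- turn_handle: The same red handle post; origin at the centre of its foot, on the disc's top face.
- led_panel: Circuit panel clamped on the disc, component side up: black frame 110 x 76 mm (long side on the line from the axis to the handle post), green board; turns with the disc. Origin on the axis, under the panel, 44 mm above the desk; its tallest parts end 68 mm above the desk and its end is 34 mm from the post's side. Not to be touched.
- lock_bolt (a joint): Travel (m) of the lock bolt towards the axis. 0: drawn back, nose 6 mm short of the disc's rim; 0.036: fully home on its rubber stop, nose in the slot. Starts at 0 to 0.004. Steel bar 14 x 10 mm, tapered nose, 27 to 37 mm above the desk; 2 N of drag, stays where left. The rim stops it if the slot is out of line; within about 0.08 rad the nose centres the disc.
- knob_mid (a point): Centre, half-way up, of the bolt's black knob: upright, 20 mm in diameter, 40 mm tall (37 to 77 mm above the desk), on the bolt's outer end, on the base's y axis: 190 mm from the turntable's axis when the bolt is drawn back, 154 mm when home. Beyond it, away from the disc, nothing is taller than the bolt.
- bolt_knob: The same black knob; origin at the centre of its foot.
- mouse: Bystander: black computer mouse, 100 x 58 x 33 mm, loose on the desk. Origin at the centre of its underside.
- screwdriver: Bystander: screwdriver 160 mm long, loose on the desk.
- usb_charger: Bystander: white plug-in charger, about 80 x 40 x 28 mm, loose on the desk. Origin at the underside.
- orange_module: Bystander: orange plastic module 50 x 32 x 26 mm, loose on the desk. Origin at the centre of its underside.

How it is judged:
By the outcome, as a careful person would: the job done as asked, in the order asked, and still so for the second after the job is handed in, with the robot touching nothing.
It also fails if it takes over 54 s, if anything falls off the work surface, if the arm or the gripper's body presses on something with over 40 N, if the wrist force passes 120 N, or if a joint passes its speed limit or range.

ROBOT

A 6-joint arm with a two-finger parallel gripper is mounted at the origin on the work surface. World frame = base frame: x ahead of the robot, y to its left, z up, the work surface at z = 0. Lengths are in mm, angles in rad, forces in N, time in s.
With the tool pointing down it reaches from about 350 to 875 mm from the base axis. Payload 4.2 kg.
Tool frame: the origin (TCP) lies at the very end of the fingers, on their centre line; the grasp point (between the pads) lies 19 mm behind it; z points along the fingers, y is the line along which they close (so a half turn about z gives the same grasp; the last joint's range is limited). The gripper opens to 85 mm and grips with 20 to 120 N. Pads are 22 mm wide; open, the fingers measure 114 mm over their backs; the gripper's body (76 mm by 85 mm) begins 54 mm behind the grasp point. The pads swing forward as they close: fully open they stand 13 mm farther back than shut.
Start: joints at [-0.854, 0.385, 0.008, 0, -1.194, -0.259], TCP at [276.246, -560.613, 231.312] pointing down, gripper open.
Joint ranges: [-3.14, 3.14], [-1.21, 2.06], [-1.07, 1.41], [-3.16, 2.05], [-2.99, -0.16], [-3.1, 3.1]. Speed limits (rad/s): [2.79, 2.79, 3.14, 3.14, 3.14, 3.14].

INTERFACE

Orientations are given as a unit quaternion [x, y, z, w].
In Python, from bench import read_state, get_image, camera_model, job_done gives the robot as it stands.
- The arm moves only by the shell command python3 -m handwheel 'ROWS'. ROWS is JSON, a list of rows, each a list of 7 numbers: the shift along the tool's x, y, z in m, then the turn, a rotation vector about the tool's x, y, z in rad, then the gripper's target within -1 to 1 (fully open at 1, half-way at 0, shut at -1). In form: [[dx, dy, dz, wx, wy, wz, jaw], ...]. A call has 1 to 10 rows; each row is the pose to reach, as a shift and turn from the pose commanded when the call began, along the tool's axes at that moment; what a row does not reach only later rows make up. A row lasts 1/8 s, in which the tool goes at most 62.5 mm and 10.7 degrees, less where a joint would pass 70% of its speed; a pose out of reach is approached as far as the arm can. A call with a gripper value outside its range is refused whole. The fingers move at their own pace and stop on an object; the grip force is fixed at half the most. Time passes only in rows, so rows that repeat a pose let the fingers close. It gives the time, the measured TCP pose, the force, the opening and the grip force at its end, in the units of the state.
- read_state(): the state, without advancing time (a new reading comes with each control period).
- get_image(name): name is "scene" or "top" or "wrist"; returns (picture, depth): 400x640x3 uint8, blue, green, red; 400x640 float32, mm along the optical axis (not along the pixel's ray), 0 where there is no reading.
- camera_model(name): a dict with "K" (3x3 intrinsics, pixels), "rvec" (rotation vector, rad) and "tvec" (3), from world to camera coordinates, as OpenCV has them; the wrist camera has in their place "hand_eye" (4x4, takes a point from camera to tool coordinates, whose origin is the TCP and whose axes are the flange's). Camera axes: x right, y down, z forward; pixel columns grow to the right and rows downward; lengths in mm; the calibration is good to about 2 mm. A picture is of the moment at which its call begins: read the wrist's pose just before it. camera_model takes no time and is no camera call.
- job_done(): hands the job in; it is judged then, once.
The state is a dict: "clock": time; "joints": joint angles; "joint_vel": joint speeds; "joint_efforts": joint torques, N m; "position": TCP position; "ee_rot": TCP orientation; "contact_force": force on the tool from outside, world axes, zero at the start; "wrist_torque": the same for the moment, N m; "gripper_width": finger opening in mm; "grasp_force": force on a finger pad.
Only numpy, scipy, OpenCV 4.12 (cv2) and the standard library are available. Lean on these libraries where they do the work, as an engineer would, in place of code of your own. Each camera call takes 0.05 s, during which the arm holds its last target. There are 200 camera calls.

## Working session

There is one attempt and no reset: what is moved stays moved. The work goes in short steps, Python scripts to look and compute and a shell command to move; the robot and the scene stay as the last step left them, time stands still between calls to the robot, and variables do not carry over. Pictures are saved under pics/ and viewed, at most 10 in all, crops included, and the job is handed in when it is done.

```bash
mkdir -p pics; ls; python3 - <<'E'
from bench import *
import cv2,numpy as np
s=read_state();print(s['clock'],s['position'],s['ee_rot'],s['gripper_width'])
for n in("scene","top"):
    p,d=get_image(n);cv2.imwrite(f"pics/{n}1.png",p);np.savez(f"pics/{n}1.npz",p=p,d=d)
    m=camera_model(n);print(n,{k:np.round(v,3).tolist() for k,v in m.items() if k in("K","rvec","tvec")})
E
```

```text
pics
0.0 [ 275.98557895 -560.10200171  230.225508  ] [-2.26826533e-01  9.73934560e-01  1.04765171e-03 -3.15181994e-04] 85.33455399017306
scene {'K': [[377.746, 0.0, 321.977], [0.0, 377.746, 195.965], [0.0, 0.0, 1.0]], 'rvec': [1.268, 2.197, -1.02], 'tvec': [314.664, -283.327, 1084.565]}
top {'K': [[380.884, 0.0, 318.291], [0.0, 380.884, 194.249], [0.0, 0.0, 1.0]], 'rvec': [2.002, -2.228, 0.228], 'tvec': [21.134, 600.18, 733.956]}
```

View pics/scene1.png

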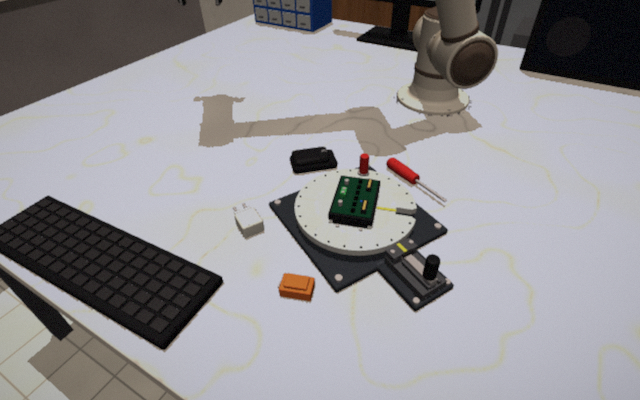

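View pics/top1.png

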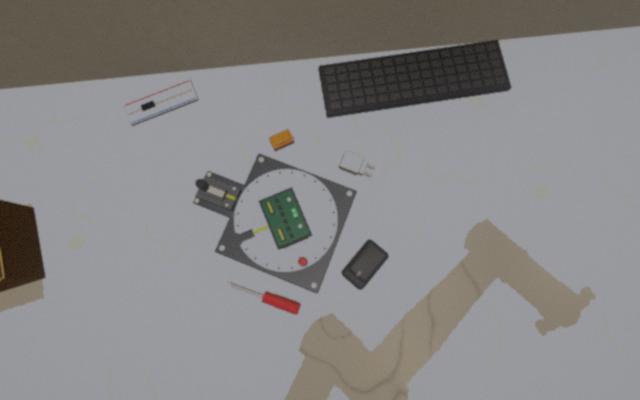

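The views show the handle post at scene (364,163) and top (303,262), the knob at scene (431,267) and top (202,186), and the slot at scene (405,211) and top (247,236). The screwdriver lies beside the plate, near the handle.

```bash
cat > h.py <<'E'
import cv2,numpy as np
from bench import camera_model
def world(n,d):
    m=camera_model(n);K=m['K'];K=np.array(K);R=cv2.Rodrigues(np.array(m['rvec'],float))[0];t=np.array(m['tvec'],float).ravel()
    v,u=np.mgrid[:400,:640]
    c=np.stack([(u-K[0,2])/K[0,0]*d,(v-K[1,2])/K[1,1]*d,d],-1)
    return (c-t)@R
def ray(n,u,v,z):
    m=camera_model(n);K=np.array(m['K']);R=cv2.Rodrigues(np.array(m['rvec'],float))[0];t=np.array(m['tvec'],float).ravel()
    o=-R.T@t;r=R.T@np.linalg.inv(K)@[u,v,1];return o+r*(z-o[2])/r[2]
E
python3 - <<'E'
from h import *
for n,reg in(("top",(150,130,380,300)),("scene",(260,130,460,310))):
    f=np.load(f"pics/{n}1.npz");p,d=f['p'],f['d'];W=world(n,d);hsv=cv2.cvtColor(p,cv2.COLOR_BGR2HSV)
    r=np.zeros((400,640),bool);r[reg[1]:reg[3],reg[0]:reg[2]]=1;r&=d>0
    z=W[...,2]
    disc=(r&(z>33)&(z<43)&(hsv[...,2]>130)&(hsv[...,1]<60)).astype(np.uint8)
    disc=cv2.morphologyEx(disc,cv2.MORPH_OPEN,np.ones((3,3)))
    k,l,st,ce=cv2.connectedComponentsWithStats(disc);i=1+np.argmax(st[1:,4]);P=W[l==i]
    c,rad=cv2.minEnclosingCircle(P[:,:2].astype(np.float32));print(n,"disc",c,rad,P[:,2].mean(),P.shape)
    red=r&((hsv[...,0]<8)|(hsv[...,0]>172))&(hsv[...,1]>150)&(hsv[...,2]>70)
    k,l,st,ce=cv2.connectedComponentsWithStats(red.astype(np.uint8))
    for i in range(1,k):
        if st[i,4]>15:
            Q=W[l==i];print(" red",ce[i],st[i],np.median(Q,0),Q[:,2].max())
    ye=r&(abs(hsv[...,0]-28)<8)&(hsv[...,1]>130)&(hsv[...,2]>110)
    k,l,st,ce=cv2.connectedComponentsWithStats(ye.astype(np.uint8))
    for i in range(1,k):
        if st[i,4]>5: print(" yel",ce[i],st[i,4],np.median(W[l==i],0))
    dk=r&(hsv[...,2]<60)&(z>55)&(z<85)
    k,l,st,ce=cv2.connectedComponentsWithStats(dk.astype(np.uint8))
    for i in range(1,k):
        if st[i,4]>10: 
            Q=W[l==i];print(" dark",ce[i],st[i],np.median(Q,0),Q[:,2].max())
    sl=r&(hsv[...,2]<110)&(hsv[...,1]<100)
    # plate: dark, z 5..20
    pl=(r&(z>5)&(z<20)&(hsv[...,2]<110)).astype(np.uint8)
    print(" plate rect",cv2.minAreaRect(W[pl>0][:,:2].astype(np.float32)))
print(ray("top",303,262,80),ray("top",202,186,77),ray("scene",364,156,80),ray("scene",432,258,77))
E
```

```text
top disc (558.6279296875, 31.255491256713867) 110.10845947265625 38.80989085522277 (5897, 3)
 red [301.79166667 260.33333333] [299 258   7   6  24] [466.7552472    3.96897222  80.46042323] 83.89178582627109
 red [271.55434783 297.05434783] [263 293  23   7  92] [399.99399469  77.19679654  24.30448478] 28.31560242442148
 yel [230.29166667 196.70833333] 24 [617.36012607 143.83073152  43.33115763]
 yel [260.5 229. ] 16 [542.16754681  85.80003562  40.12317405]
 dark [201.98648649 184.45945946] [197 180  11  10  74] [643.17203651 194.29104014  76.04461399] 80.6393712187907
 plate rect ((556.3421020507812, 36.78044128417969), (350.51824951171875, 371.87109375), 6.622493267059326)
scene disc (558.3093872070312, 29.782573699951172) 111.04322052001953 37.45579830226708 (4393, 3)
 red [363.82394366 163.48591549] [360 154   9  20 142] [470.07054088   6.05573614  63.6784641 ] 80.73481919128103
 red [402.23391813 170.0497076 ] [387 158  32  26 342] [395.60676263  62.36089953  20.83952324] 27.373929224302874
 yel [385.625 208.5  ] 24 [542.22071749  85.03346026  37.89784154]
 yel [401.21052632 246.94736842] 38 [617.52127925 143.18169537  41.94177631]
 dark [355.67914068 199.05266805] [ 329  176   51   45 1443] [568.70950047  37.03438266  58.7426037 ] 68.137054620023
 dark [431.36936937 263.64864865] [424 255  16  18 222] [652.25945193 198.73837515  72.48245057] 77.65277962999477
 plate rect ((552.2999267578125, 28.905960083007812), (388.2718811035156, 331.32904052734375), 22.866771697998047)
[463.07742846   1.90497594  80.        ] [638.6022328 193.5725849  77.       ] [468.60795788   4.88701629  80.        ] [646.87790426 197.01285143  77.        ]
```

```bash
cat >> h.py <<'E'
from bench import read_state
from scipy.spatial.transform import Rotation as Ro
A=np.array([558.4,30.5]);TH=np.deg2rad(62.3);U=np.array([np.cos(TH),np.sin(TH)])
def rows(targets):
    """targets: (x,y,z mm, heading deg of tool +y) -> tool-frame rows"""
    s=read_state();R0=Ro.from_quat(s['ee_rot']);p=np.array(s['position'])
    for x,y,z,h in targets:
        a=np.deg2rad(h);yv=np.array([np.cos(a),np.sin(a),0]);zv=np.array([0,0,-1.]);R=Ro.from_matrix(np.stack([np.cross(yv,zv),yv,zv],1))
        d=R0.inv().apply(np.array([x,y,z])-p)/1000;w=(R0.inv()*R).as_rotvec()
        print(np.round(d,4).tolist(),np.round(w,3).tolist())
def arc(phi,back):
    """tool xy,heading with post at world angle phi deg, tool centre `back` mm behind it (clockwise push)"""
    a=np.deg2rad(phi);t=np.array([np.sin(a),-np.cos(a)]);q=A+98*np.array([np.cos(a),np.sin(a)])-back*t
    return q[0],q[1],phi-90
E
python3 - <<'E'
from h import *
x,y,h=arc(196,40);print(x,y,h)
rows([(x,y,150,h),(x,y,54,h)])
E
```

```text
475.2218480307247 -34.96292870759866 106
[-0.4108, 0.383, 0.081] [0.002, -0.0, 0.178]
[-0.4108, 0.3828, 0.177] [0.002, -0.0, 0.178]
```

```bash
python3 -m handwheel '[[-0.04,0.038,0,0,0,0.02,-1],[-0.08,0.076,0,0,0,0.04,-1],[-0.12,0.115,0.01,0,0,0.06,-1],[-0.165,0.153,0.02,0,0,0.08,-1],[-0.205,0.191,0.03,0,0,0.1,-1],[-0.247,0.23,0.04,0,0,0.12,-1],[-0.288,0.268,0.05,0,0,0.14,-1],[-0.33,0.306,0.06,0,0,0.16,-1],[-0.37,0.345,0.07,0,0,0.178,-1],[-0.411,0.383,0.08,0,0,0.178,-1]]'
python3 -m handwheel '[[0,0,0,0,0,0,-1],[0,0,0,0,0,0,-1],[0,0,0,0,0,0,-1],[0,0,0,0,0,0,-1]]'
python3 - <<'E'
from h import *
from bench import get_image
s=read_state();print(s['position'],s['ee_rot'],s['gripper_width'],s['clock'],s['contact_force'])
x,y,h=arc(196,40);rows([(x,y,150,h),(x,y,54,h)])
p,d=get_image("wrist");cv2.imwrite("pics/w1.png",p);np.savez("pics/w1.npz",p=p,d=d)
m=camera_model("wrist");K=np.array(m['K']);H=np.array(m['hand_eye'],float);R0=Ro.from_quat(s['ee_rot']).as_matrix()
v,u=np.mgrid[:400,:640];c=np.stack([(u-K[0,2])/K[0,0]*d,(v-K[1,2])/K[1,1]*d,d],-1)
W=(c@H[:3,:3].T+H[:3,3])@R0.T+np.array(s['position'])
hsv=cv2.cvtColor(p,cv2.COLOR_BGR2HSV);red=((hsv[...,0]<8)|(hsv[...,0]>172))&(hsv[...,1]>150)&(hsv[...,2]>70)&(d>0)
k,l,st,ce=cv2.connectedComponentsWithStats(red.astype(np.uint8))
for i in range(1,k):
    if st[i,4]>60:
        Q=W[l==i];T=Q[Q[:,2]>76];print(ce[i],st[i,4],Q.mean(0),Q[:,2].max(),len(T) and (T.min(0)+T.max(0))/2)
E
```

```text
clock: 1.35
position: [475.8, -33.6, 150.9]
ee_rot: [-0.14, 0.99, 0.0, -0.0]
contact_force: [0.8, -0.2, -0.8]
gripper_width: 0.3
grasp_force: 0.0
clock: 1.85
position: [475.4, -36.4, 151.5]
ee_rot: [-0.139, 0.99, 0.0, 0.0]
contact_force: [-0.7, -0.0, -0.5]
gripper_width: -0.2
grasp_force: 0.0
[475.3713113  -36.39600045 151.54619023] [-1.38527714e-01  9.90358541e-01  2.41074355e-05  1.80201573e-04] -0.23170062575818 1.85 [-0.73884084 -0.02454124 -0.53489346]
[-0.0002, 0.0014, 0.0015] [-0.0, 0.0, -0.001]
[-0.0002, 0.0014, 0.0975] [-0.0, 0.0, -0.001]
[442.16055244 121.39361243] 2317 [385.9477581   55.37487692  21.47760268] 25.963354779306286 0
[369.53735632 203.36494253] 348 [462.04062793   2.24519234  77.97909281] 80.28121315201876 [462.55024242   2.64374543  78.1443427 ]
```

View pics/w1.png

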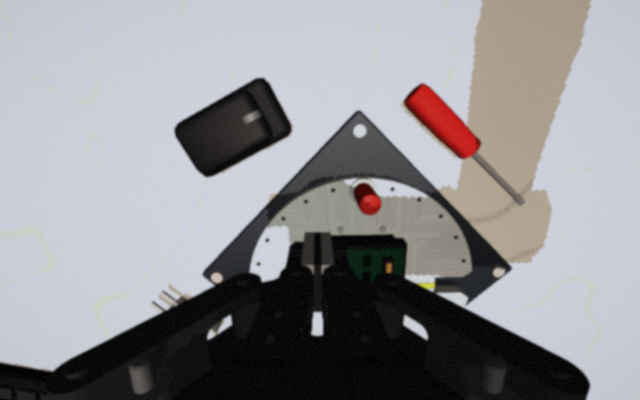

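The wrist view shows the post's top at (370,200), which puts it at about (463,3), in agreement. The fingers are at (317,250), behind the post, with clear space below. Next I descend.

```bash
python3 -m handwheel '[[0,0.0,0.05,0,0,0,-1],[0,0,0.096,0,0,0,-1],[0,0,0.096,0,0,0,-1],[0,0,0.096,0,0,0,-1]]'
python3 - <<'E'
from h import *
rows([(*arc(p,24)[:2],54,arc(p,24)[2]) for p in (196,193,190,187,184,181,178,175)])
E
```

```text
clock: 2.4
position: [476.9, -35.5, 56.7]
ee_rot: [-0.14, 0.99, -0.0, 0.001]
contact_force: [0.3, -0.3, -0.1]
gripper_width: 0.0
grasp_force: 0.0
[0.0015, 0.017, 0.0027] [-0.001, 0.002, 0.001]
[0.0026, 0.0221, 0.0027] [-0.001, 0.002, 0.053]
[0.0035, 0.0274, 0.0027] [-0.0, 0.002, 0.105]
[0.004, 0.0326, 0.0027] [-0.0, 0.002, 0.158]
[0.0043, 0.0379, 0.0027] [-0.0, 0.002, 0.21]
[0.0043, 0.0432, 0.0027] [-0.0, 0.002, 0.263]
[0.0041, 0.0484, 0.0027] [-0.0, 0.002, 0.315]
[0.0036, 0.0537, 0.0027] [-0.0, 0.002, 0.367]
```

```bash
python3 -m handwheel '[[0.001,0.009,0.002,0,0,0,-1],[0.001,0.017,0.002,0,0,0,-1],[0.0025,0.022,0.002,0,0,0.05,-1],[0.0035,0.0275,0.002,0,0,0.105,-1],[0.004,0.0325,0.002,0,0,0.16,-1],[0.004,0.038,0.002,0,0,0.21,-1],[0.004,0.043,0.002,0,0,0.26,-1],[0.004,0.0485,0.002,0,0,0.315,-1],[0.0035,0.0535,0.002,0,0,0.365,-1],[0.0035,0.0535,0.002,0,0,0.365,-1]]'
python3 - <<'E'
from h import *
from bench import get_image
rows([(*arc(p,24)[:2],54,arc(p,24)[2]) for p in (175,172,169,166,163,160,157,154,152.3)])
p,d=get_image("top");W=world("top",d);hsv=cv2.cvtColor(p,cv2.COLOR_BGR2HSV)
ye=(d>0)&(abs(hsv[...,0]-28)<8)&(hsv[...,1]>130)&(hsv[...,2]>110);ye[:150]=0;ye[260:]=0
k,l,st,ce=cv2.connectedComponentsWithStats(ye.astype(np.uint8))
for i in range(1,k):
    if st[i,4]>4:
        q=np.median(W[l==i],0);print(ce[i],st[i,4],q,np.rad2deg(np.arctan2(*(q[:2]-A)[::-1])))
E
```

```text
clock: 3.65
position: [457.7, 15.8, 54.0]
ee_rot: [0.042, 0.999, 0.0, 0.001]
contact_force: [0.3, -0.2, -0.1]
gripper_width: -0.2
grasp_force: 0.0
[-0.001, -0.0006, 0.0] [0.001, 0.001, 0.004]
[0.0001, 0.0046, 0.0] [0.001, 0.001, 0.056]
[0.0009, 0.0098, 0.0] [0.001, 0.001, 0.108]
[0.0015, 0.015, 0.0] [0.001, 0.001, 0.161]
[0.0017, 0.0203, 0.0] [0.001, 0.001, 0.213]
[0.0017, 0.0256, 0.0] [0.001, 0.001, 0.266]
[0.0015, 0.0309, 0.0001] [0.001, 0.001, 0.318]
[0.0009, 0.0361, 0.0001] [0.001, 0.001, 0.37]
[0.0005, 0.0391, 0.0001] [0.001, 0.001, 0.4]
[230.33333333 196.625     ] 24 [617.25211617 143.89024443  43.45521117] 62.56966067422573
[274.1 202.9] 10 [589.96015731  49.86618574  68.66024222] 31.534429970788153
[258.625 219.125] 16 [563.33035781  88.4606807   39.86491667] 85.13790582877328
```

```bash
python3 -m handwheel '[[0,0.0045,0,0,0,0.055,-1],[0.001,0.01,0,0,0,0.11,-1],[0.0015,0.015,0,0,0,0.16,-1],[0.0015,0.02,0,0,0,0.21,-1],[0.0015,0.0255,0,0,0,0.265,-1],[0.0015,0.031,0,0,0,0.32,-1],[0.001,0.036,0,0,0,0.37,-1],[0.0005,0.039,0,0,0,0.4,-1],[0.0005,0.039,0,0,0,0.4,-1]]'
cat > look.py <<'E'
from h import *
from bench import get_image
def slot():
  for n in("top","scene"):
    p,d=get_image(n);W=world(n,d);hsv=cv2.cvtColor(p,cv2.COLOR_BGR2HSV)
    ye=(d>0)&(abs(hsv[...,0]-28)<8)&(hsv[...,1]>130)&(hsv[...,2]>110)&(abs(W[...,:2]-A).max(-1)<160)&(W[...,2]<50)&(W[...,2]>30)
    k,l,st,ce=cv2.connectedComponentsWithStats(ye.astype(np.uint8))
    for i in range(1,k):
      if st[i,4]>4:
        q=np.median(W[l==i],0);print(n,np.round(ce[i]),st[i,4],q,np.rad2deg(np.arctan2(*(q[:2]-A)[::-1])))
    yield n,p,d
E
python3 - <<'E'
from look import *
o=[]
for n,p,d in slot():
    o.append(cv2.resize(p[140:310,180:480] if n=="scene" else p[140:310,150:450],None,fx=2.6,fy=1.7*1,interpolation=cv2.INTER_CUBIC))
cv2.imwrite("pics/c2.png",np.vstack(o))
E
```

```text
clock: 4.82
position: [459.7, 53.8, 53.2]
ee_rot: [0.24, 0.971, -0.0, -0.0]
contact_force: [-2.3, -1.5, -0.3]
gripper_width: 0.0
grasp_force: 0.9
top [230. 197.] 27 [617.07507897 144.5670485   43.66045624] 62.77911172148613
top [260. 210.] 18 [583.95144008  83.7973671   39.34438014] 64.38634438150444
scene [375. 222.] 33 [583.3025983   83.2573729   38.24967831] 64.73169629259995
scene [401. 247.] 38 [617.20081214 143.68647702  41.99376322] 62.54794894771238
```

View pics/c2.png

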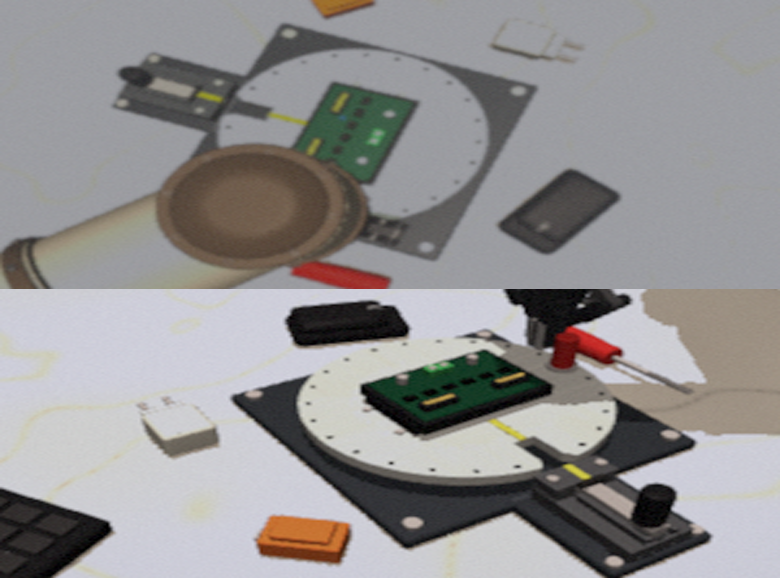

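Crop (top view above, scene view below): the slot line at crop (285,118) is nearly in line with the strap line at (210,98), about 2° short. I'll nudge 3 mm, then back off and lift.

```bash
python3 -m handwheel '[[0,0.0015,0,0,0,0.015,-1],[0,0.003,0,0,0,0.03,-1],[0,0.003,0,0,0,0.03,-1],[0,0.003,0,0,0,0.03,-1],[0,-0.01,0,0,0,0.03,-1],[0,-0.02,0,0,0,0.03,-1],[0,-0.02,-0.05,0,0,0.03,-1],[0,-0.02,-0.1,0,0,0.03,-1],[0,-0.02,-0.1,0,0,0.03,-1]]'
python3 - <<'E'
from look import *
for n,p,d in slot(): pass
k=A+230*U;h=62.3
rows([(*(A+r*U),z,h) for r,z in((230,153),(230,52))])
E
```

```text
clock: 6.05
position: [453.9, 36.9, 157.6]
ee_rot: [0.255, 0.967, 0.003, 0.005]
contact_force: [-0.6, -0.1, -0.4]
gripper_width: 0.0
grasp_force: 0.0
top [230. 197.] 27 [617.77534238 145.03819086  42.81890851] 62.598271673928664
top [261. 209.] 19 [584.55992869  81.32866126  39.6308862 ] 62.766530692996106
scene [374. 223.] 33 [585.79406526  82.56565968  37.81988181] 62.24914110341026
scene [401. 247.] 37 [617.78552569 143.58744567  41.92904517] 62.29472206243559
[-0.0887, 0.2781, 0.0013] [0.002, 0.001, -0.032]
[-0.0886, 0.2779, 0.1023] [0.002, 0.001, -0.032]
```

```bash
python3 -m handwheel '[[-0.016,0.05,0,0,0,0,-1],[-0.032,0.1,0,0,0,-0.01,-1],[-0.048,0.15,0,0,0,-0.02,-1],[-0.064,0.2,0,0,0,-0.03,-1],[-0.08,0.25,0,0,0,-0.03,-1],[-0.0885,0.278,0,0,0,-0.03,-1],[-0.0885,0.278,0,0,0,-0.03,-1],[-0.0885,0.278,0,0,0,-0.03,-1]]'
python3 - <<'E'
from h import *
from bench import get_image
s=read_state()
p,d=get_image("wrist");cv2.imwrite("pics/w2.png",p)
print(np.array(s['position']));q=np.array(s['position'][:2])-A;print("r,side",q@U,q@[U[1],-U[0]])
rows([(*(A+230*U),z,62.3) for z in(150,54)])
E
```

```text
clock: 7.15
position: [664.0, 233.7, 151.3]
ee_rot: [0.24, 0.971, -0.001, -0.001]
contact_force: [-1.5, -1.1, -0.2]
gripper_width: 0.1
grasp_force: 0.0
[663.9669329  233.73524491 151.25124015]
r,side 229.01513942384102 -1.003997528591043
[-0.0009, 0.0011, 0.0021] [-0.002, -0.001, -0.002]
[-0.001, 0.0013, 0.0981] [-0.002, -0.001, -0.002]
```

View pics/w2.png

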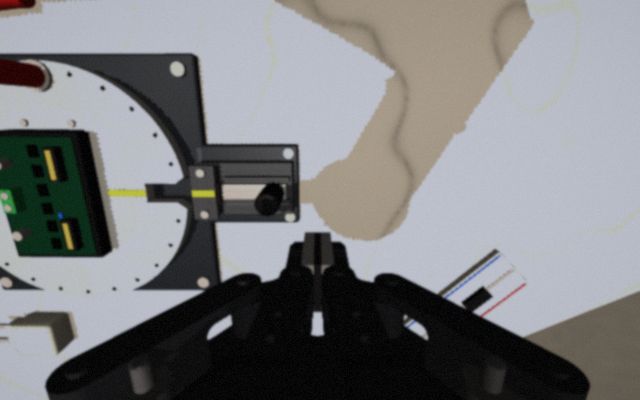

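The wrist view shows the slot line, strap line and bolt collinear along row 193. The knob is at (268,200), and the fingers stand outboard of it. Descending, then I'll push inward about 14 mm to contact and on towards home.

```bash
python3 -m handwheel '[[-0.001,0.002,0.05,0,0,0,-1],[-0.001,0.002,0.098,0,0,0,-1],[-0.001,0.002,0.098,0,0,0,-1],[-0.001,0.002,0.098,0,0,0,-1]]'
python3 -m handwheel '[[0,-0.008,0,0,0,0,-1],[0,-0.014,0,0,0,0,-1],[0,-0.019,0,0,0,0,-1],[0,-0.024,0,0,0,0,-1],[0,-0.029,0,0,0,0,-1],[0,-0.034,0,0,0,0,-1],[0,-0.038,0,0,0,0,-1],[0,-0.042,0,0,0,0,-1],[0,-0.042,0,0,0,0,-1]]'
python3 - <<'E'
from h import *
s=read_state();q=np.array(s['position'][:2])-A;print("r,side",q@U,q@[U[1],-U[0]],s['contact_force'])
E
```

```text
clock: 7.7
position: [668.0, 235.9, 57.7]
ee_rot: [0.24, 0.971, 0.001, 0.001]
contact_force: [0.5, 0.1, 0.9]
gripper_width: -0.1
grasp_force: 0.0
clock: 8.82
position: [646.9, 198.1, 55.1]
ee_rot: [0.24, 0.971, -0.0, -0.0]
contact_force: [2.3, 0.9, 0.5]
gripper_width: -0.1
grasp_force: 0.8
r,side 189.48820651029234 0.423992908607147 [2.30868269 0.91204346 0.46957344]
```

```bash
python3 -m handwheel '[[0,-0.004,0,0,0,0,-1],[0,-0.007,0,0,0,0,-1],[0,-0.009,0,0,0,0,-1],[0,-0.01,0,0,0,0,-1],[0,-0.01,0,0,0,0,-1]]'
python3 -m handwheel '[[0,-0.001,0,0,0,0,-1],[0,-0.002,0,0,0,0,-1],[0,-0.002,0,0,0,0,-1]]'
python3 - <<'E'
from look import *
s=read_state();q=np.array(s['position'][:2])-A;print("r,side",q@U,q@[U[1],-U[0]],s['contact_force'])
for n,p,d in slot(): pass
E
```

```text
clock: 9.45
position: [642.3, 189.5, 55.1]
ee_rot: [0.24, 0.971, -0.0, -0.0]
contact_force: [1.1, 1.1, 0.8]
gripper_width: 0.3
grasp_force: 0.7
clock: 9.82
position: [641.5, 188.0, 55.1]
ee_rot: [0.24, 0.971, -0.0, -0.0]
contact_force: [2.0, 1.4, -0.8]
gripper_width: -0.1
grasp_force: 0.9
r,side 178.0537942235722 0.3404987524061198 [ 2.03461959  1.36245063 -0.83603777]
top [232. 198.] 13 [614.84954968 140.39375748  43.67464619] 62.81161968161666
top [260. 209.] 17 [584.78578827  83.53329906  39.33736116] 63.548163667291114
scene [374. 223.] 32 [585.62887494  81.80425298  38.10743044] 62.04361956297891
scene [399. 245.] 18 [615.57846158 139.3526596   42.01023525] 62.28781336963024
```

```bash
python3 -m handwheel '[[0,-0.001,0,0,0,0,-1],[0,-0.0015,0,0,0,0,-1],[0,-0.0015,0,0,0,0,-1]]'
python3 -m handwheel '[[0,-0.001,0,0,0,0,-1],[0,-0.0015,0,0,0,0,-1],[0,-0.0015,0,0,0,0,-1]]'
```

```text
clock: 10.3
position: [641.3, 187.5, 55.3]
ee_rot: [0.24, 0.971, 0.001, 0.0]
contact_force: [3.5, 5.0, -2.2]
gripper_width: -0.2
grasp_force: 2.6
clock: 10.68
position: [641.3, 187.4, 55.4]
ee_rot: [0.24, 0.971, 0.002, 0.001]
contact_force: [3.1, 6.3, -3.8]
gripper_width: 0.1
grasp_force: 3.9
```

```bash
python3 -m handwheel '[[0,-0.001,0,0,0,0,-1],[0,-0.002,0,0,0,0,-1],[0,-0.003,0,0,0,0,-1],[0,-0.003,0,0,0,0,-1],[0,-0.003,0,0,0,0,-1]]'
```

```text
clock: 11.3
position: [641.3, 187.2, 55.6]
ee_rot: [0.24, 0.971, 0.004, 0.003]
contact_force: [5.8, 12.8, -4.7]
gripper_width: -0.2
grasp_force: 6.7
```

Solid stop: 14 N and no further travel. I'll back off, lift clear and check.

```bash
python3 -m handwheel '[[0,0.005,0,0,0,0,-1],[0,0.015,0,0,0,0,-1],[0,0.03,0,0,0,0,-1],[0,0.045,0,0,0,0,-1],[0,0.045,-0.05,0,0,0,-1],[0,0.045,-0.1,0,0,0,-1],[0,0.045,-0.15,0,0,0,-1],[-0.02,0.06,-0.15,0,0,0,-1],[-0.02,0.06,-0.15,0,0,0,-1]]'
python3 - <<'E'
from look import *
for n,p,d in slot():
    if n=="scene":
        W=world(n,d);dk=(d>0)&(p.max(-1)<60)&(abs(W[...,2]-65)<14)&(abs((W[...,:2]-A)@U-165)<50)&(abs((W[...,:2]-A)@[U[1],-U[0]])<20)
        Q=W[dk];print("knob r min/med/max",np.percentile((Q[:,:2]-A)@U,[5,50,95]),dk.sum())
s=read_state();R0=Ro.from_quat(s['ee_rot']).as_matrix();p,d=get_image("wrist");cv2.imwrite("pics/w3.png",p)
m=camera_model("wrist");K=np.array(m['K']);H=np.array(m['hand_eye'],float)
v,u=np.mgrid[:400,:640];c=np.stack([(u-K[0,2])/K[0,0]*d,(v-K[1,2])/K[1,1]*d,d],-1)
W=(c@H[:3,:3].T+H[:3,3])@R0.T+np.array(s['position'])
dk=(d>0)&(p.max(-1)<70)&(abs(W[...,2]-77)<4)&(abs((W[...,:2]-A)@U-165)<35)&(abs((W[...,:2]-A)@[U[1],-U[0]])<20)
r=(W[dk][:,:2]-A)@U;print("knob top r",dk.sum(),r.min() if len(r) else 0,r.max() if len(r) else 0, s['position'],s['contact_force'])
E
```

```text
clock: 12.42
position: [685.2, 227.1, 205.1]
ee_rot: [0.241, 0.971, 0.0, -0.0]
contact_force: [-0.0, 0.5, -0.9]
gripper_width: 0.0
grasp_force: 0.0
top [230. 197.] 23 [616.96424085 142.97303823  43.49460172] 62.49419543293226
top [260. 208.] 18 [585.93473581  82.56985043  39.33049001] 62.12994294363862
scene [374. 223.] 33 [585.19490888  82.36748908  37.76300807] 62.6789806680687
scene [401. 247.] 37 [617.87265426 143.93907057  41.9599102 ] 62.333344340603
knob r min/med/max [148.9648865  158.1459381  163.45959828] 238
knob top r 325 145.91867876624957 164.7134704768745 [683.7346528  226.50593706 203.86330273] [ 0.32592814 -0.02609936 -0.72019873]
```

View pics/w3.png

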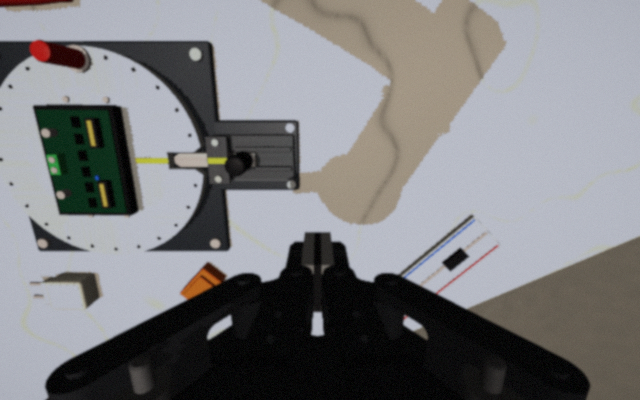

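The wrist view shows the bolt's nose in the slot at (188,160) and the knob at (238,163), up against the strap. The knob centre measures about 155 mm from the axis, which is home, and the arm is clear of everything.

```bash
python3 -c "
from bench import job_done;print(job_done())"
```

```text
the job is handed in; nothing more can be done
None
```

The turntable is turned into line and locked: the bolt is fully home in the slot, the arm is clear of everything, and the job was handed in at about 12.6 s.

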